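# Show a yo-yo's balance screw to the bench microscope with an inspection mirror

## Task

The microscope looks straight down at the purple yo-yo half on its arbor and cannot see the steel balance screw in the side of the rim: take the inspection mirror from its rest and hold it in front of that screw, about 4 cm away from it, angled so that the microscope sees the screw in the middle of the mirror. Keep the mirror and the robot off the yo-yo and the microscope stand, and leave the other things on the table where they are. Finish while still holding the mirror, motionless in the air at that angle: do not put it down or let go.

Things in the scene. Friction and masses are not known exactly. Their poses are not given: they have to be found in the camera images.
- mirror: Loose inspection mirror, about 70 g: a straight square aluminium handle 10 x 10 mm in section and 120 mm long, then a thin steel neck, then a round mirror head at the far end. Origin on the handle's axis, 65 mm from its butt end and 55 mm from its neck end (a good place to grip; the balance point lies about 20 mm ahead of it). x runs along the handle towards the mirror head, y across, z up as it lies level in its rest. The head's pivot lies at x = 104 mm on this axis.
- mirror_face (a point): Centre of the reflecting face of the mirror head (round, 36 mm diameter, 4 mm thick with its frame). Its x axis is the face's normal, pointing out of the reflecting side; y and z lie in the face, y parallel to the handle's y. It lies 8 mm along that normal from the pivot.
- head (a joint): Angle (rad) of the mirror head's stiff pivot about the handle's y: 0 = the face's normal points straight ahead along the handle's x; positive = the normal is tipped up from x towards the handle's z, so normal = (cos, 0, sin) in the handle's frame. Starts between 0.2 and 0.5 and stays where it is set unless the head is pushed with more than about 3 N at its edge; it need not be changed, as tilting the whole handle angles the mirror.
- butt (a point): The butt end of the handle, on its axis (x = -65 mm of the mirror).
- rest: Fixed black rest holding the mirror: base 110 x 56 x 8 mm, origin under its centre, x along the lying handle, two uprights 8 mm thick at x = +-40 mm (72 mm free between them, where the handle can be gripped from above). The handle's underside lies at z = 45 mm in 13 mm wide notches whose prongs reach z = 55 mm: lift straight up at least 15 mm. At rest the mirror's origin is 50 mm above the rest's origin, x axes alike.
- stand: Fixed bench microscope stand. Origin on the table under the microscope's vertical axis, which is also the axis of the arbor and of the yo-yo half. White base 12 mm thick, x from -60 to 60 mm, y from -45 to 125 mm; column 16 mm diameter, 452 mm high at y = +98 mm; microscope 41 mm diameter (its clamp ring 48 mm) from z = 305 to 426 mm on the origin's axis, with an arm to the column at z = 362 mm; turned arbor under the yo-yo up to z = 88 mm.
- lens (a point): The microscope's lens, on the stand's axis 305 mm above the table, looking straight down (200 mm above the level of the screw).
- yoyo: Purple yo-yo half, 56 mm diameter, 22 mm high, screwed bearing side down on the arbor (fixed, does not turn). Origin at the centre of its underside, z up; x points horizontally out through the balance screw. The screw's direction differs from start to start, always on the side away from the column.
- screw (a point): Centre of the head of the steel balance screw, the marker to be shown: 7.5 mm diameter, standing 5 mm proud of the side of the rim, facing outwards along the yo-yo's x; 33 mm from the yo-yo's axis, 105 mm above the table.
- sight (a point): Point in the air on the straight line from screw to lens, one sixth of the way from the screw. With the mirror about 40 mm from the screw and angled rightly (its normal halves the angle between the directions to the screw and to the lens), the line along the normal from the face's centre passes through this point.
- cleaner_tube: Bystander, to be left alone: capped steel bearing-cleaner tube, 45 diameter x 104 tall, upright; origin under its centre (sizes in mm).
- remover: Bystander, to be left alone: stainless push-button bearing remover, 34 diameter foot, 88 tall, upright; origin under its centre (sizes in mm).
- mate: Bystander, to be left alone: the other purple yo-yo half, 56 diameter x 22 tall, no screw in its rim, lying on the table; origin under its centre (sizes in mm).
- tweezers: Bystander, to be left alone: chrome tweezers lying flat, about 127 long (along their x, tips to +x), 20 wide, 8 high; origin under the middle (sizes in mm).
- spacer_cup: Bystander, to be left alone: small white nylon spacer cup, 34 diameter x 24 tall, upright; origin under its centre (sizes in mm).
- lube: Bystander, to be left alone: small white bottle with black cap, 24 diameter x 62 tall, upright; origin under its centre (sizes in mm).
- driver: Bystander, to be left alone: screwdriver 150 long lying on the table, along its x, handle to -x (sizes in mm).
Not all that is in view belongs to the job. Of the things that look like the mirror, the larger one is meant. What is shaped like the rest but red is not meant.

How it is judged (in metres and radians):
On the way, in this order (a step that is already met when the one before it is completed fails the run):
1. the mirror is lifted clear of its rest, in the fingers (contact force between the fingers and mirror above 1 N and contact force between mirror and rest below 0.1 N and z of mirror in the frame of rest above 0.065 m), for 0.2 s.
2. the mirror shows the screw to the microscope and is held so for a second (distance between mirror_face and screw between 0.022 and 0.062 m and x of mirror_face in the frame of yoyo above 0.05 m and x of lens in the frame of mirror_face above 0.08 m and y of sight in the frame of mirror_face between -0.01 and 0.01 m and z of sight in the frame of mirror_face between -0.01 and 0.01 m and x of sight in the frame of mirror_face above 0.02 m and contact force between the fingers and mirror above 1 N and height (world z) of mirror_face above 0.05 m and height (world z) of butt above 0.012 m and height (world z) of mirror above 0.02 m and contact force between mirror and rest below 0.2 N and contact force between mirror and stand below 0.2 N and contact force between mirror and yoyo below 0.2 N and linear speed of mirror below 0.03 m/s and angular speed of mirror below 0.15 rad/s), for 1 s.
At the end, for the whole second after the job is handed in: Mirror in the fingers, carried by nothing else, still (under 30 mm/s, 0.15 rad/s), face 22 to 62 mm from the screw and at least 17 mm out along the screw's axis, turned so that the sight point lies within 10 mm (face y and z) of the normal through its centre: the lens sees the screw (all of step 2); the arm keeps its last pose, push and grip.
It fails at once if the yo-yo half is touched (contact force between yoyo and anything else above 1 N).
It fails at once if the microscope stand is touched (contact force between stand and anything else above 1 N).
It fails at once if a bystander is moved by more than 15 mm (distance of any of cleaner_tube, remover, mate, tweezers, spacer_cup, lube, driver from where it was at the start of the episode above 0.015 m).
It also fails if it takes over 42 s, if anything falls off the work surface, if the arm or the gripper's body presses on something with over 40 N, if the wrist force passes 120 N, or if a joint passes its speed limit or range.

## Robot

A 6-joint arm with a two-finger parallel gripper is mounted at the origin on the work surface. World frame = base frame: x ahead of the robot, y to its left, z up, the work surface at z = 0. Lengths are in mm, angles in rad, forces in N, time in s.
With the tool pointing down it reaches from about 350 to 775 mm from the base axis. Payload 7.3 kg.
Tool frame: the origin (TCP) lies on the centre line of the jaws, within the pads' length; the fingertips stand 25 mm ahead of it and the grasp point (between the pads) lies 6 mm ahead of it; z points along the fingers, y is the direction in which the jaws open and shut (so a half turn about z gives the same grasp; the last joint's range is limited). The gripper opens to 92 mm and grips with 3 to 60 N. Pads are 19 mm wide; open, the fingers measure 130 mm over their backs; the gripper's body (75 mm by 190 mm) begins 47 mm behind the grasp point.
Start: joints at [1.163, 0.342, 1.524, -0, 1.275, -0.146], TCP at [135.864, 507.133, 251.741] pointing down, gripper open.
Joint ranges: [-2.53, 2.53], [-0.77, 2.02], [0.04, 2.7], [-1, 4.14], [0.28, 2.66], [-3.11, 3.11]. Speed limits (rad/s): [2.57, 2.57, 3.14, 3.14, 3.14, 3.14].

## Interface

Orientations are given as a 3x3 rotation matrix whose columns are the frame's x, y, z axes.
In Python, from plant import get_state, grab_frame, camera_params, finish_job gives the robot as it stands.
- The arm moves only by the tool jog_arm, never from a script. Its argument "commands" is a list that holds one entry, the list of rows, each a list of 4 numbers: the shift along the tool's x, y, z in cm, then the turn about the tool's z in degrees. In form: [[[x, y, z, spin], ...]]. A call has exactly 5 rows; each row is the pose to reach, as a shift and turn from the pose commanded when the call began, along the tool's axes at that moment; what a row does not reach only later rows make up. A row lasts 1/12 s, in which the tool goes at most 41.7 mm and 7.16 degrees, less where a joint would pass 70% of its speed; a pose out of reach is approached as far as the arm can. A call with a gripper value outside its range is refused whole. "hand" is the opening, from 0 (shut) to 1 (fully open), set as the call begins (left out, the last holds). The fingers move at their own pace and stop on an object; "newtons" is the grip in N (left out, the last holds). Time passes only in rows, so rows that repeat a pose let the fingers close, or fill a call up. It gives the time, the measured TCP pose, the force and the opening at its end, in the units of the state.
- get_state(): the state, without advancing time (a new reading comes with each control period).
- grab_frame(name): name is "side" or "top" or "wrist"; returns the picture (480x640x3 uint8, red, green, blue); there is no depth.
- camera_params(name): a dict with "intrinsics" (3x3 intrinsics, pixels), "k1" (the pictures are not rectified: a ray, as slopes to the right and down, at radius r is drawn at 1 + k1 r^2 times it, then the intrinsics apply), "rvec" (rotation vector, rad) and "tvec" (3), from world to camera coordinates, as OpenCV has them. Camera axes: x right, y down, z forward; pixel columns grow to the right and rows downward; lengths in mm; the calibration is good to about 2 mm. A picture is of the moment at which its call begins: read the wrist's pose just before it. camera_params takes no time and is no camera call; for the wrist camera it gives the pose at the moment of the call.
- finish_job(): hands the job in, once; it reports no verdict.
The state is a dict: "time": time; "joints": joint angles; "qd": joint speeds; "effort": joint torques, N m; "ee_pos": TCP position; "ee_rot": TCP orientation; "force": force on the tool from outside, world axes, zero at the start; "torque": the same for the moment, N m; "finger_gap": finger opening in mm.
Only numpy, scipy, OpenCV 4.12 (cv2) and the standard library are available. Lean on these libraries where they do the work, as an engineer would, in place of code of your own. Each camera call takes 0.05 s, during which the arm holds its last target.

## Working session

There is one attempt and no reset: what is moved stays moved. The work goes in short steps, Python scripts to look and compute and a tool call to move; the robot and the scene stay as the last step left them, time stands still between calls to the robot, and variables do not carry over. Pictures are saved under pics/ and viewed, and the job is handed in when it is done.

Besides the shell and the picture viewer there is one more tool, called after "Emit:" as a command line: name --argument value ..., lists and objects as JSON in quotes. jog_arm: Moves the arm, as the interface text tells. Its arguments: {"type":"object","properties":{"commands":{"type":"array","items":{"type":"array","items":{"type":"array","items":{"type":"number"}}}},"hand":{"type":"number"},"newtons":{"type":"number"}},"required":["commands"]}

```bash
mkdir -p pics; ls; python3 - <<'E'
from plant import *
import cv2,numpy as np
print(get_state())
for n in ["side","top","wrist"]:
    p=camera_params(n);print(n,p)
    cv2.imwrite(f"pics/{n}0.png",grab_frame(n)[:,:,::-1])
E
```

```text
pics
{'time': 0.0, 'joints': array([ 1.16298022e+00,  3.42697249e-01,  1.52502450e+00, -2.66962136e-05,
        1.27539197e+00, -1.46016687e-01]), 'qd': array([ 5.35679822e-05,  1.35271793e-03, -3.84455543e-04,  1.89440401e-04,
       -2.25595136e-04,  8.10059749e-06]), 'effort': array([-2.71343903e-03, -4.31224930e+01, -2.44216508e+01,  7.15126027e-02,
        5.58308023e-02, -1.36696153e-04]), 'ee_pos': array([135.72495244, 506.76694828, 251.05554526]), 'ee_rot': array([[-9.65927779e-01,  2.58811108e-01, -5.79815334e-04],
       [ 2.58811684e-01,  9.65926775e-01, -1.40644562e-03],
       [ 1.96055405e-04, -1.50858788e-03, -9.99998843e-01]]), 'force': array([ 0.08638717,  0.10084415, -0.07460777]), 'torque': array([-0.0004181 , -0.02148388, -0.01617675]), 'finger_gap': 91.6028260107971}
side {'intrinsics': array([[587.28457588,   0.        , 311.05130364],
       [  0.        , 587.28457588, 242.58119115],
       [  0.        ,   0.        ,   1.        ]]), 'k1': 0.05355615963656608, 'rvec': array([ 2.20585253, -0.85440743,  0.34871118]), 'tvec': array([-393.54885222,  418.8446293 , 1355.55914574])}
top {'intrinsics': array([[562.80897377,   0.        , 324.10242204],
       [  0.        , 562.80897377, 243.93002327],
       [  0.        ,   0.        ,   1.        ]]), 'k1': -0.12441532522300476, 'rvec': array([ 2.14928111, -2.16938603,  0.16753408]), 'tvec': array([  -6.82579417,  565.78780564, 1264.05526722])}
wrist {'intrinsics': array([[353.83008939,   0.        , 314.1077398 ],
       [  0.        , 353.83008939, 240.27883006],
       [  0.        ,   0.        ,   1.        ]]), 'k1': -0.014132122548970227, 'rvec': array([-2.32258373, -1.78448986, -0.22841147]), 'tvec': array([-524.52142518,  -32.1429225 ,  388.95914946])}
```

View pics/side0.png

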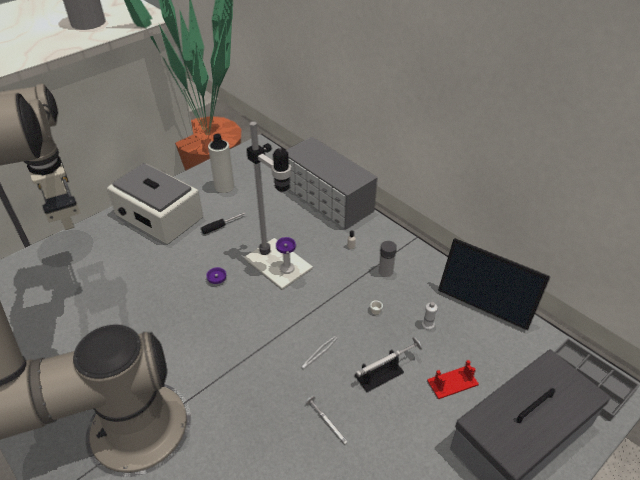

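View pics/top0.png

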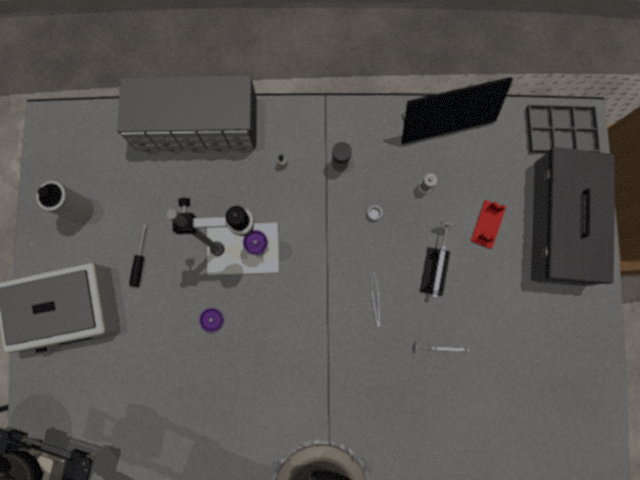

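View pics/wrist0.png

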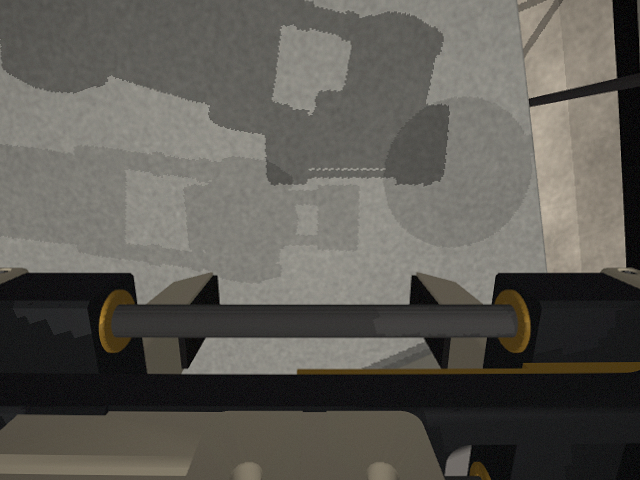

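```bash
cat > h.py <<'E'
import numpy as np,cv2
from plant import *
def cam(n):
    p=camera_params(n);R=cv2.Rodrigues(p['rvec'])[0];return p['intrinsics'],p['k1'],R,np.array(p['tvec']).ravel()
def ray(c,uv):
    K,k,R,t=c
    d=np.array([(uv[0]-K[0,2])/K[0,0],(uv[1]-K[1,2])/K[1,1]]);x=d.copy()
    for _ in range(30): x=d/(1+k*(x@x))
    v=R.T@np.array([x[0],x[1],1]);return -R.T@t,v/np.linalg.norm(v)
def onz(c,uv,z):
    o,v=ray(c,uv);return o+v*(z-o[2])/v[2]
def proj(c,P):
    K,k,R,t=c;q=R@np.asarray(P,float)+t;x=q[:2]/q[2];x=x*(1+k*(x@x));return K[:2,:2]@x+K[:2,2]
def tri(c1,u1,c2,u2):
    o1,v1=ray(c1,u1);o2,v2=ray(c2,u2)
    s=np.linalg.lstsq(np.c_[v1,-v2],o2-o1,rcond=None)[0];a=o1+s[0]*v1;b=o2+s[1]*v2
    return (a+b)/2,np.linalg.norm(a-b)
def crop(img,x,y,w,h,f,name):
    cv2.imwrite(name,cv2.resize(img[y:y+h,x:x+w],None,fx=f,fy=f,interpolation=cv2.INTER_CUBIC))
E
python3 - <<'E'
from h import *
s=cv2.imread('pics/side0.png');t=cv2.imread('pics/top0.png')
a=[cv2.resize(i,(400,300),interpolation=cv2.INTER_CUBIC) for i in (s[215:290,235:335],t[200:275,205:305],s[325:400,345:445],t[210:315,380:520])]
cv2.imwrite('pics/c1.png',np.vstack([np.hstack(a[:2]),np.hstack(a[2:])]))
E
```

```text
(no output)
```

View pics/c1.png

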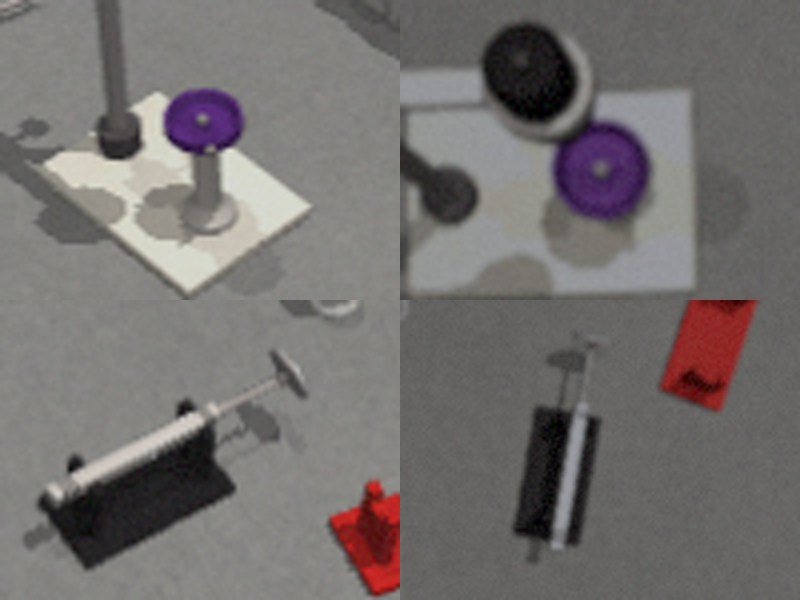

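The crops show the purple yo-yo on its arbor, with a small grey bump at about side (287,252) that is probably the screw. The mirror lies in the black rest.

Candidates for the mirror are the one in the black rest (side 385,365; top 438,268) and a smaller one lying on the table (side 325,420; top 440,349). The larger one, in the black rest, fits the description, and the crop confirms it. The red rest is empty and isn't the one meant.

```bash
python3 - <<'E'
from h import *
S=cam('side');T=cam('top')
s=cv2.imread('pics/side0.png');t=cv2.imread('pics/top0.png')
def mask(im,lo,hi,roi):
    h=cv2.cvtColor(im,cv2.COLOR_BGR2HSV);m=cv2.inRange(h,lo,hi);z=np.zeros_like(m);x,y,w,hh=roi;z[y:y+hh,x:x+w]=m[y:y+hh,x:x+w];return z
# yoyo top ellipse in top view
m=mask(t,(125,80,30),(160,255,255),(235,225,45,40));c=max(cv2.findContours(m,0,1)[0],key=cv2.contourArea);e=cv2.fitEllipse(c);print('yoyo top',e,onz(T,e[0],105))
m=mask(s,(125,80,30),(160,255,255),(265,225,45,40));c=max(cv2.findContours(m,0,1)[0],key=cv2.contourArea);e2=cv2.fitEllipse(c);print('side',e2,onz(S,e2[0],103),tri(S,e2[0],T,e[0]))
# mirror handle
for n,c,im,roi in(('T',T,t,(425,240,25,60)),('S',S,s,(350,345,50,35))):
    x,y,w,h=roi;g=cv2.cvtColor(im,cv2.COLOR_BGR2GRAY);print(n,np.percentile(g[y:y+h,x:x+w],[5,50,95]))
    m=np.zeros_like(g);m[y:y+h,x:x+w]=(g[y:y+h,x:x+w]>(135 if n=='T' else 150))*255
    k=max(cv2.findContours(m,0,1)[0],key=cv2.contourArea);r=cv2.minAreaRect(k);print(r)
    b=cv2.boxPoints(r);print(b)
    for zz in (50,55): print(zz,[np.round(onz(c,p,zz),1) for p in b])
crop(s,265,225,45,40,12,'pics/yo.png')
E
```

```text
yoyo top ((254.8835906982422, 242.18409729003906), (22.604280471801758, 23.153100967407227), 172.00564575195312) [561.70902759 141.17762809 105.        ]
side ((285.39306640625, 244.62229919433594), (15.199307441711426, 19.08745574951172), 86.12862396240234) [564.83793749 142.8440642  103.        ] (array([562.15757686, 140.62705419, 106.21088869]), np.float64(1.4988156310433114))
T [ 11.    72.   146.05]
((439.05706787109375, 270.5101013183594), (3.4177780151367188, 37.8272705078125), 10.007980346679688)
[[434.08725 288.83896]
 [440.6611  251.58728]
 [444.0269  252.18124]
 [437.45303 289.43292]]
50 [array([ 458.3, -262.7,   50. ]), array([ 544.1, -281.1,   50. ]), array([ 542.7, -289. ,   50. ]), array([ 456.8, -270.5,   50. ])]
55 [array([ 458. , -261.6,   55. ]), array([ 543.5, -280. ,   55. ]), array([ 542.1, -287.8,   55. ]), array([ 456.6, -269.4,   55. ])]
S [ 22. 131. 190.]
((379.1000671386719, 361.7000427246094), (4.0249223709106445, 35.329872131347656), 63.43495178222656)
[[362.4001  367.80005]
 [394.00006 352.00006]
 [395.80005 355.60004]
 [364.20007 371.40002]]
50 [array([ 461.3, -259.4,   50. ]), array([ 550.4, -279.5,   50. ]), array([ 545.8, -289.5,   50. ]), array([ 457.3, -269.3,   50. ])]
55 [array([ 458.7, -261.6,   55. ]), array([ 547.5, -281.7,   55. ]), array([ 542.9, -291.6,   55. ]), array([ 454.7, -271.4,   55. ])]
```

View pics/yo.png

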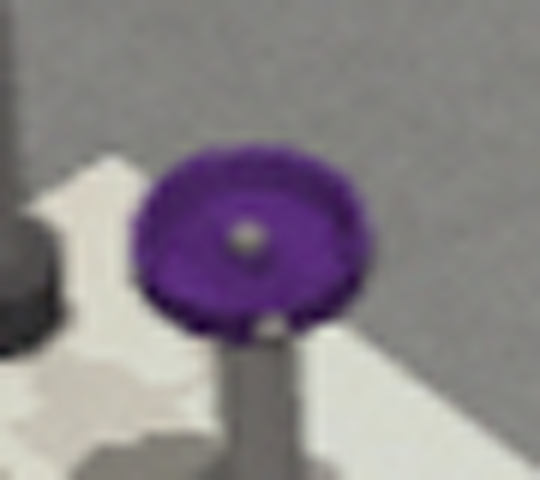

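```bash
python3 - <<'E'
from h import *
S=cam('side');T=cam('top');W=cam('wrist')
sc=onz(S,(287.2,251.6),105);C=np.array([562.,140.9,105])
d=sc-C;print(sc,np.hypot(*d[:2]),np.degrees(np.arctan2(d[1],d[0])))
for a in range(-180,180,10):
    P=C+33*np.array([np.cos(np.radians(a)),np.sin(np.radians(a)),0]);u=proj(S,P)
    if abs(u[0]-287.2)<6: print(a,u)
print('side cam',ray(S,(311,242))); 
st=get_state();R=st['ee_rot'];o,v=ray(W,(314,240))
print('wrist cam in tool',R.T@(o-st['ee_pos']),R.T@v, 'img x',R.T@W[2][0])
# rough mirror ends: profile
for n,c,f in(('T',T,'top'),('S',S,'side')):
    g=cv2.imread(f'pics/{f}0.png',0)
    a=np.array([500.5,-275.6]);u=np.array([np.cos(np.radians(-12.2)),np.sin(np.radians(-12.2))])
    print(n,[(k,int(g[tuple(np.round(proj(c,[*(a+k*u),52])).astype(int)[::-1])])) for k in range(-90,130,6)])
E
```

```text
[549.47423378 116.94252559 105.        ] 27.03433741488371 -117.60206841174168
-140 [282.9882785  253.31525493]
-130 [285.08957324 253.37493688]
-120 [287.18881773 253.17487813]
-110 [289.21948936 252.72165621]
-100 [291.11752999 252.03016342]
-90 [292.82358376 251.12301278]
10 [292.57005105 238.40971931]
20 [290.87389363 237.65471005]
30 [289.00675561 237.12007435]
40 [287.02356    236.82074913]
50 [284.98220632 236.76504414]
60 [282.94208783 236.95447971]
side cam (array([-156.65064287, -780.57133823, 1238.55604726]), array([ 0.47702894,  0.53949453, -0.69382205]))
wrist cam in tool [ 6.80214525e+01  4.77813931e-02 -1.32624213e+02] [-2.52846565e-01  2.69441169e-05  9.67506389e-01] img x [ 1.08232602e-03  9.99999413e-01 -5.97178836e-05]
T [(-90, 99), (-84, 96), (-78, 99), (-72, 102), (-66, 99), (-60, 138), (-54, 121), (-48, 120), (-42, 153), (-36, 151), (-30, 152), (-24, 151), (-18, 154), (-12, 153), (-6, 152), (0, 153), (6, 152), (12, 154), (18, 151), (24, 152), (30, 152), (36, 151), (42, 150), (48, 117), (54, 135), (60, 121), (66, 109), (72, 103), (78, 113), (84, 108), (90, 112), (96, 110), (102, 91), (108, 76), (114, 110), (120, 103), (126, 102)]
S [(-90, 131), (-84, 130), (-78, 130), (-72, 122), (-66, 52), (-60, 175), (-54, 163), (-48, 135), (-42, 179), (-36, 202), (-30, 200), (-24, 199), (-18, 201), (-12, 201), (-6, 200), (0, 200), (6, 200), (12, 200), (18, 202), (24, 204), (30, 201), (36, 200), (42, 198), (48, 172), (54, 147), (60, 181), (66, 159), (72, 153), (78, 154), (84, 152), (90, 151), (96, 148), (102, 148), (108, 110), (114, 74), (120, 179), (126, 131)]
```

```bash
cat >> h.py <<'E'
def go(x,y,z,yaw):
    st=get_state();R=st['ee_rot'];d=R.T@(np.array([x,y,z])-st['ee_pos'])/10
    cur=np.degrees(np.arctan2(R[1,0],R[0,0]));w=(yaw-cur+180)%360-180
    print('t',round(st['time'],2),'pos',np.round(st['ee_pos'],1),'yaw',round(cur,2),'j',np.round(st['joints'],2),'gap',round(st['finger_gap'],1),'F',np.round(st['force'],1))
    print('row:',np.round(d,2),'spin',round(-w,2),'len',round(np.linalg.norm(d),1))
E
python3 -c "
from h import *
go(470,-20,200,-118)"
```

```text
t 0.15 pos [135.8 506.9 251.2] yaw 165.0 j [ 1.16  0.34  1.52 -0.    1.28 -0.15] gap 92.0 F [-0.1 -1.1 -0.5]
row: [-45.92 -42.24   5.16] spin -77.0 len 62.6
```

Emit:
jog_arm --commands '[[[-3, -2.8, 0, -7], [-6, -5.6, 0, -14], [-9, -8.4, 0, -21], [-12, -11.2, 0, -28], [-15, -14, 0, -35]]]'

```text
time: 0.57
ee_pos: [234.6, 348.8, 251.6]
ee_rot: [[-0.956, -0.292, -0.0], [-0.292, 0.956, -0.0], [0.0, -0.0, -1.0]]
force: [1.0, -0.4, 0.4]
finger_gap: 91.8
```

```bash
python3 -c "
from h import *
go(470,-20,200,-118)"
```

```text
t 0.57 pos [234.6 348.8 251.6] yaw -163.0 j [ 0.8   0.15  1.79 -0.    1.21 -1.07] gap 91.8 F [ 1.  -0.4  0.4]
row: [-11.73 -42.15   5.17] spin -45.0 len 44.1
```

Emit:
jog_arm --commands '[[[-1.1, -3.8, 0, -7], [-2.2, -7.6, 0, -14], [-3.3, -11.4, 0, -21], [-4.4, -15.2, 0, -28], [-5.5, -19, 0, -35]]]'

```text
time: 0.98
ee_pos: [324.7, 210.5, 251.8]
ee_rot: [[-0.702, -0.713, 0.0], [-0.713, 0.702, 0.0], [-0.0, 0.0, -1.0]]
force: [0.8, 1.0, 0.1]
finger_gap: 92.2
```

```bash
python3 -c "
from h import *
go(470,-20,200,-118)"
```

```text
t 0.98 pos [324.7 210.5 251.8] yaw -134.55 j [ 0.38  0.09  1.86  0.    1.2  -1.99] gap 92.2 F [0.8 1.  0.1]
row: [  6.23 -26.53   5.18] spin -16.55 len 27.7
```

Emit:
jog_arm --commands '[[[0.8, -3.8, 0.8, -4], [1.6, -7.6, 1.6, -8], [2.5, -11.4, 2.5, -12], [3.4, -15, 3.4, -14], [4.4, -18, 4, -14]]]'

```text
time: 1.4
ee_pos: [421.7, 51.7, 211.0]
ee_rot: [[-0.512, -0.859, -0.0], [-0.859, 0.512, -0.0], [0.0, 0.0, -1.0]]
force: [0.8, 1.1, -1.5]
finger_gap: 91.9
```

```bash
python3 -c "
from h import *
go(470,-20,200,-118)"
```

```text
t 1.4 pos [421.7  51.7 211. ] yaw -120.77 j [-0.06  0.2   1.84 -0.    1.1  -2.66] gap 91.9 F [ 0.8  1.1 -1.5]
row: [ 3.69 -7.82  1.1 ] spin -2.77 len 8.7
```

Emit:
jog_arm --commands '[[[1.5, -3, 0.5, -1], [2.8, -5.5, 0.5, -2], [2.8, -5.5, 0.5, -2], [2.8, -5.5, 0.5, -2], [2.8, -5.5, 0.5, -2]]]'

```text
time: 1.82
ee_pos: [453.2, 2.0, 206.5]
ee_rot: [[-0.483, -0.876, -0.001], [-0.876, 0.483, 0.001], [0.0, 0.001, -1.0]]
force: [-0.4, 0.2, -0.3]
finger_gap: 91.9
```

```bash
python3 - <<'E'
from h import *
go(470,-20,200,-118)
W=cam('wrist');im=grab_frame('wrist')[:,:,::-1];cv2.imwrite('pics/w1.png',im)
print(proj(W,[562,141,110]))
E
```

```text
t 1.82 pos [453.2   2.  206.5] yaw -118.87 j [-0.17  0.26  1.78  0.    1.1  -2.8 ] gap 91.9 F [-0.4  0.2 -0.3]
row: [ 1.12 -2.54  0.65] spin -0.87 len 2.8
[278.44434043 459.23917452]
```

View pics/w1.png

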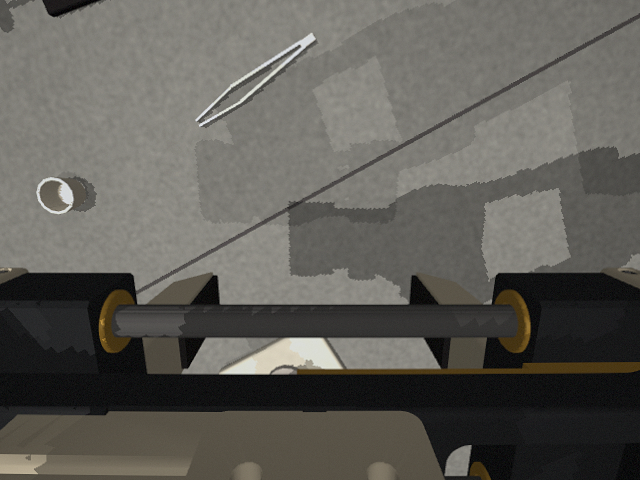

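Emit:
jog_arm --commands '[[[0, 0, 0, 7.1], [0, 0, 0, 14.2], [0, 0, 0, 21.3], [0, 0, 0, 28.4], [0, 0, 0, 35.5]]]'

```text
time: 2.28
ee_pos: [453.2, 3.0, 207.0]
ee_rot: [[-0.903, -0.429, 0.0], [-0.429, 0.903, 0.0], [-0.0, 0.0, -1.0]]
force: [0.2, 0.0, -0.7]
finger_gap: 91.6
```

Emit:
jog_arm --commands '[[[0, 0, 0, 7.1], [0, 0, 0, 14.2], [0, 0, 0, 21.3], [0, 0, 0, 28.4], [0, 0, 0, 35.5]]]'

```text
time: 2.7
ee_pos: [453.2, 3.0, 207.0]
ee_rot: [[-0.985, 0.175, 0.0], [0.175, 0.985, 0.0], [-0.0, 0.0, -1.0]]
force: [-0.2, -0.5, -0.8]
finger_gap: 92.1
```

Emit:
jog_arm --commands '[[[0, 0, 0, 7.1], [0, 0, 0, 14.2], [0, 0, 0, 21.3], [0, 0, 0, 28.4], [0, 0, 0, 35.5]]]'

```text
time: 3.12
ee_pos: [453.2, 3.0, 207.0]
ee_rot: [[-0.7, 0.714, 0.0], [0.714, 0.7, 0.0], [0.0, 0.0, -1.0]]
force: [-0.3, -0.0, -0.3]
finger_gap: 91.7
```

Emit:
jog_arm --commands '[[[0, 0, 0, 7.1], [0, 0, 0, 14.2], [0, 0, 0, 21.3], [0, 0, 0, 28.4], [0, 0, 0, 35.5]]]'

```text
time: 3.53
ee_pos: [453.1, 3.0, 207.0]
ee_rot: [[-0.155, 0.988, 0.0], [0.988, 0.155, 0.0], [0.0, 0.0, -1.0]]
force: [-0.8, 0.8, -0.3]
finger_gap: 91.7
```

```bash
python3 -c "
from h import *
go(487,0,200,62)"
```

```text
t 3.53 pos [453.1   3.  207. ] yaw 98.92 j [-0.16  0.26  1.78  0.    1.1  -0.32] gap 91.7 F [-0.8  0.8 -0.3]
row: [-0.82  3.3   0.7 ] spin 36.92 len 3.5
```

Emit:
jog_arm --commands '[[[-0.8, 3.3, 0.7, 7.1], [-0.8, 3.3, 0.7, 14.2], [-0.8, 3.3, 0.7, 21.3], [-0.8, 3.3, 0.7, 28.4], [-0.8, 3.3, 0.7, 33]]]'

```text
time: 3.95
ee_pos: [487.1, 0.5, 199.8]
ee_rot: [[0.408, 0.913, -0.0], [0.913, -0.408, 0.0], [0.0, -0.0, -1.0]]
force: [-0.5, -0.3, 1.2]
finger_gap: 92.0
```

```bash
python3 - <<'E'
from h import *
go(500,-275,200,-12.2)
W=cam('wrist');im=grab_frame('wrist')[:,:,::-1];cv2.imwrite('pics/w2.png',im)
print(proj(W,[562,141,110]))
E
```

```text
t 3.95 pos [487.1   0.5 199.8] yaw 65.92 j [-0.16  0.32  1.7   0.    1.11  0.26] gap 92.0 F [-0.5 -0.3  1.2]
row: [-2.462e+01  1.242e+01 -2.000e-02] spin 78.12 len 27.6
[334.68923041 -23.24532346]
```

View pics/w2.png

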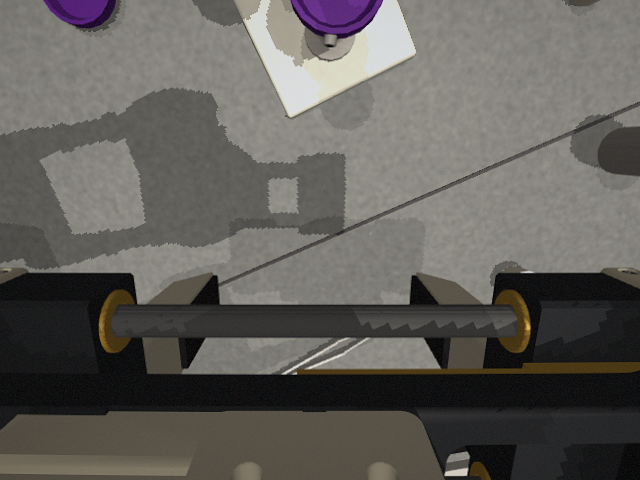

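```bash
python3 - <<'E'
from h import *
crop(cv2.imread('pics/w2.png'),280,0,110,70,7,'pics/w2c.png')
W=cam('wrist')
for px in [(331,40),(331,44)]:
    P=onz(W,px,105);d=P[:2]-[562,141];print(px,P,np.hypot(*d),np.degrees(np.arctan2(d[1],d[0])))
E
```

```text
(331, 40) [548.76164594 113.8457647  105.        ] 30.209377896318536 -115.99036617984528
(331, 44) [547.91603548 111.90453761 105.        ] 32.32497468484223 -115.82979125488978
```

View pics/w2c.png

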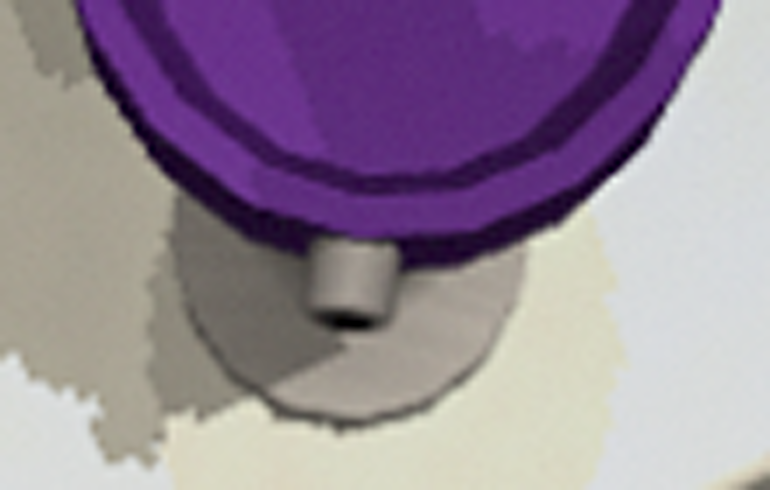

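Emit:
jog_arm --commands '[[[-3.4, 1.8, 0, 7.1], [-6.8, 3.6, 0, 14.2], [-10.2, 5.4, 0, 21.3], [-13.6, 7, 0, 28.4], [-17, 8.7, 0, 35.5]]]'

```text
time: 4.42
ee_pos: [498.3, -192.0, 200.1]
ee_rot: [[0.861, 0.508, 0.0], [0.508, -0.861, 0.0], [0.0, 0.0, -1.0]]
force: [0.8, 0.3, -0.2]
finger_gap: 91.8
```

```bash
python3 -c "
from h import *
go(495,-275,180,-12.2)"
```

```text
t 4.42 pos [ 498.3 -192.   200.1] yaw 30.55 j [-0.51  0.4   1.58  0.    1.16  0.53] gap 91.8 F [ 0.8  0.3 -0.2]
row: [-4.5   6.98  2.01] spin 42.75 len 8.5
```

Emit:
jog_arm --commands '[[[-1.4, 2, 0.6, 7.1], [-2.8, 4, 1.2, 14.2], [-4.2, 6.5, 2, 21.3], [-4.2, 6.5, 2, 28.4], [-4.2, 6.5, 2, 35.5]]]'

```text
time: 4.83
ee_pos: [495.2, -269.2, 179.2]
ee_rot: [[0.996, -0.089, -0.001], [-0.089, -0.996, 0.001], [-0.001, -0.001, -1.0]]
force: [0.8, 0.7, 0.5]
finger_gap: 91.6
```

Emit:
jog_arm --commands '[[[0, 0, 0, 4.5], [0, 0, 0, 4.5], [0, 0, 0, 4.5], [0, 0, 0, 4.5], [0, 0, 0, 4.5]]]'

```text
time: 5.25
ee_pos: [495.7, -268.4, 179.9]
ee_rot: [[0.987, -0.159, 0.0], [-0.159, -0.987, -0.0], [0.0, -0.0, -1.0]]
force: [-0.6, 0.7, 0.2]
finger_gap: 92.0
```

```bash
python3 - <<'E'
from h import *
go(500,-275,200,-12.2)
W=cam('wrist');im=grab_frame('wrist')[:,:,::-1];cv2.imwrite('pics/w3.png',im)
E
```

```text
t 5.25 pos [ 495.7 -268.4  179.9] yaw -9.16 j [-0.63  0.48  1.52  0.    1.14  1.1 ] gap 92.0 F [-0.6  0.7  0.2]
row: [ 0.53  0.58 -2.01] spin 3.04 len 2.2
```

View pics/w3.png

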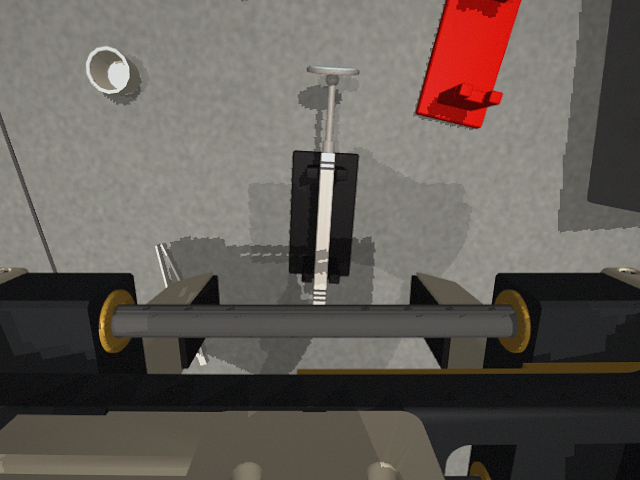

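```bash
python3 - <<'E'
from h import *
im=cv2.imread('pics/w3.png');crop(im,270,55,110,110,5,'pics/w3c.png')
crop(im,270,150,110,110,5,'pics/w3d.png')
W=cam('wrist');g=cv2.cvtColor(im,cv2.COLOR_BGR2GRAY)
pts=[]
for r in range(165,300,10):
    xs=np.where(g[r,305:345]>150)[0]+305
    if len(xs): pts.append(((xs.min()+xs.max())/2,r)); print(r,xs.min(),xs.max(),np.round(onz(W,pts[-1],54)[:2],1))
E
```

```text
165 321 333 [ 549.3 -286.5]
175 320 333 [ 542.4 -285.1]
185 320 332 [ 535.4 -283.6]
195 319 331 [ 528.3 -281.8]
205 319 331 [ 521.  -280.7]
215 318 330 [ 513.8 -278.8]
225 318 329 [ 506.3 -277.3]
235 317 329 [ 498.8 -275.8]
245 317 328 [ 491.1 -274.2]
275 315 326 [ 467.6 -269. ]
285 314 326 [ 459.4 -267.3]
```

View pics/w3c.png

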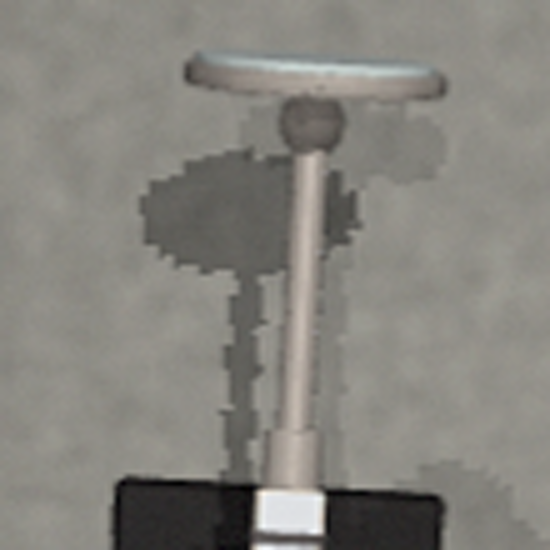

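View pics/w3d.png

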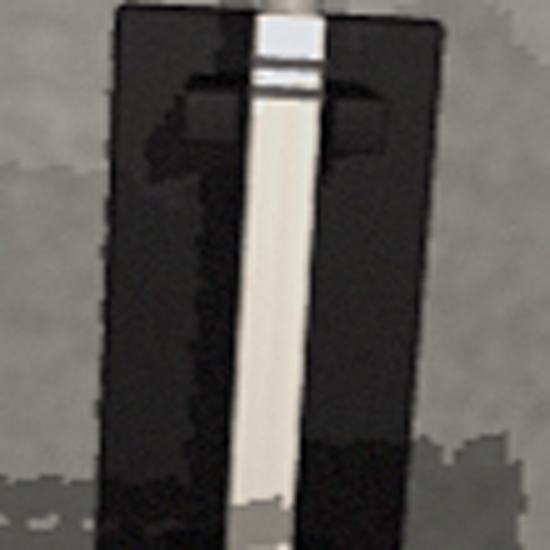

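```bash
python3 - <<'E'
from h import *
W=cam('wrist')
u=np.array([np.cos(np.radians(-12.05)),np.sin(np.radians(-12.05)),0])
e=onz(W,(328,153),54);print('neck end',e,'origin from it',(e-55*u)[:2])
p=onz(W,(332.6,79.5),50);print('pivot',p,'origin',(p-104*u)[:2])
o,v=ray(W,(333,70))
for a in np.arange(.1,.7,.05):
    n=np.cos(a)*u+np.sin(a)*np.array([0,0,1]);print(round(a,2),'n.-v',round(float(-n@v),3))
o,v=ray(cam('side'),(417.5,343))
print('side')
for a in np.arange(.1,.7,.05):
    n=np.cos(a)*u+np.sin(a)*np.array([0,0,1]);print(round(a,2),'n.-v',round(float(-n@v),3))
crop(cv2.imread('pics/side0.png'),395,325,40,40,15,'pics/hd.png')
E
```

```text
neck end [ 557.47461852 -288.4428802    54.        ] origin from it [ 503.6865     -276.96079385]
pivot [ 605.5248966 -299.0542719   50.       ] origin [ 503.81645432 -277.34269044]
0.1 n.-v -0.097
0.15 n.-v -0.047
0.2 n.-v 0.003
0.25 n.-v 0.053
0.3 n.-v 0.103
0.35 n.-v 0.152
0.4 n.-v 0.201
0.45 n.-v 0.25
0.5 n.-v 0.298
0.55 n.-v 0.345
0.6 n.-v 0.392
0.65 n.-v 0.437
side
0.1 n.-v -0.355
0.15 n.-v -0.313
0.2 n.-v -0.27
0.25 n.-v -0.226
0.3 n.-v -0.182
0.35 n.-v -0.137
0.4 n.-v -0.092
0.45 n.-v -0.047
0.5 n.-v -0.002
0.55 n.-v 0.043
0.6 n.-v 0.089
0.65 n.-v 0.134
```

View pics/hd.png

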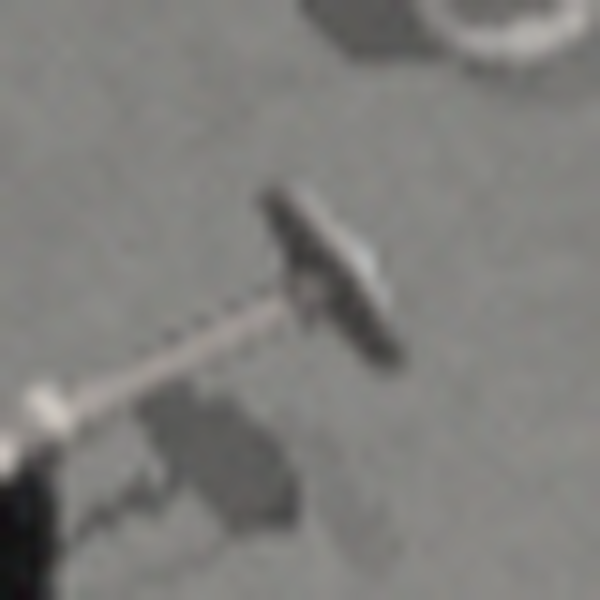

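```bash
python3 -c "
from h import *
go(511.5,-278.8,100,-12.05)"
```

```text
t 5.3 pos [ 495.6 -268.6  179.9] yaw -9.2 j [-0.63  0.48  1.52  0.    1.14  1.1 ] gap 91.7 F [ 0.9  0.3 -0. ]
row: [1.73 0.76 7.99] spin 2.85 len 8.2
```

Emit:
jog_arm --commands '[[[1.7, 0.8, 2, 2.9], [1.7, 0.8, 5, 2.9], [1.7, 0.8, 8, 2.9], [1.7, 0.8, 8, 2.9], [1.7, 0.8, 8, 2.9]]]' --hand 0.5 --newtons 40

```text
time: 5.72
ee_pos: [510.3, -279.0, 98.8]
ee_rot: [[0.977, -0.211, -0.003], [-0.211, -0.977, 0.002], [-0.003, -0.002, -1.0]]
force: [0.6, 0.4, 1.1]
finger_gap: 63.0
```

```bash
python3 -c "
from h import *
go(511.5,-278.8,56,-12.05)"
```

```text
t 5.72 pos [ 510.3 -279.    98.8] yaw -12.18 j [-0.63  0.6   1.55  0.    0.99  1.15] gap 63.0 F [0.6 0.4 1.1]
row: [ 0.13 -0.03  4.28] spin -0.13 len 4.3
```

Emit:
jog_arm --commands '[[[0, 0, 2, 0], [0, 0, 4.3, 0], [0, 0, 4.3, 0], [0, 0, 4.3, 0], [0, 0, 4.3, 0]]]'

```text
time: 6.13
ee_pos: [512.1, -280.3, 59.1]
ee_rot: [[0.977, -0.212, 0.003], [-0.212, -0.977, -0.002], [0.003, 0.001, -1.0]]
force: [-0.1, -0.7, 0.0]
finger_gap: 45.8
```

```bash
python3 - <<'E'
from h import *
go(511.5,-278.8,56,-12.05)
cv2.imwrite('pics/w4.png',grab_frame('wrist')[:,:,::-1])
E
```

```text
t 6.13 pos [ 512.1 -280.3   59.1] yaw -12.22 j [-0.63  0.66  1.58  0.    0.9   1.15] gap 45.8 F [-0.1 -0.7  0. ]
row: [-0.09 -0.14  0.31] spin -0.17 len 0.3
```

View pics/w4.png

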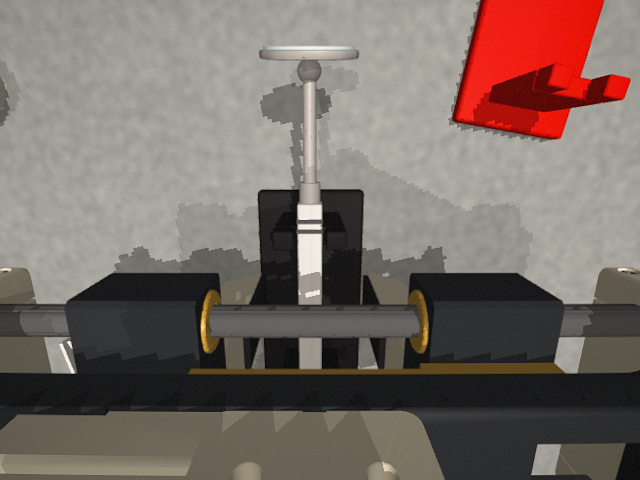

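The open fingers straddle the handle, which runs straight up the picture at about column 310. The red rest is well to the right.

Emit:
jog_arm --commands '[[[0, -0.1, 0.2, 0], [0, -0.1, 0.2, 0], [0, -0.1, 0.2, 0], [0, -0.1, 0.2, 0], [0, -0.1, 0.2, 0]]]' --hand 0 --newtons 45

```text
time: 6.6
ee_pos: [511.3, -278.6, 55.0]
ee_rot: [[0.977, -0.212, 0.0], [-0.212, -0.977, -0.0], [0.0, -0.0, -1.0]]
force: [0.0, 0.6, -0.2]
finger_gap: 16.8
```

Emit:
jog_arm --commands '[[[0, 0, 0, 0], [0, 0, 0, 0], [0, 0, 0, 0], [0, 0, 0, 0], [0, 0, 0, 0]]]'

```text
time: 7.02
ee_pos: [511.2, -278.6, 54.8]
ee_rot: [[0.977, -0.212, 0.0], [-0.212, -0.977, 0.0], [0.0, -0.0, -1.0]]
force: [-1.0, 0.3, 1.2]
finger_gap: 9.2
```

Emit:
jog_arm --commands '[[[0, 0, -1, 0], [0, 0, -3, 0], [0, 0, -5, 0], [0, 0, -7, 0], [0, 0, -9, 0]]]'

```text
time: 7.43
ee_pos: [511.1, -278.6, 146.2]
ee_rot: [[0.977, -0.212, 0.0], [-0.212, -0.977, 0.0], [0.0, -0.0, -1.0]]
force: [-0.1, -0.5, -0.4]
finger_gap: 9.3
```

Emit:
jog_arm --commands '[[[0, 0, -1, 0], [0, 0, -1, 0], [0, 0, -1, 0], [0, 0, -1, 0], [0, 0, -1, 0]]]'

```text
time: 7.85
ee_pos: [510.6, -278.2, 153.3]
ee_rot: [[0.977, -0.212, -0.002], [-0.212, -0.977, 0.002], [-0.002, -0.001, -1.0]]
force: [-0.7, -0.1, 0.2]
finger_gap: 9.2
```

```bash
python3 - <<'E'
from h import *
cv2.imwrite('pics/w5.png',grab_frame('wrist')[:,:,::-1])
s=grab_frame('side')[:,:,::-1]
cv2.imwrite('pics/s5.png',s)
go(0,0,0,0)
E
```

```text
t 7.95 pos [ 510.8 -278.3  153.6] yaw -12.24 j [-0.63  0.54  1.5   0.    1.11  1.15] gap 9.6 F [-0.9 -0.2 -0.4]
row: [-55.79 -16.36  15.48] spin -12.24 len 60.2
```

View pics/w5.png

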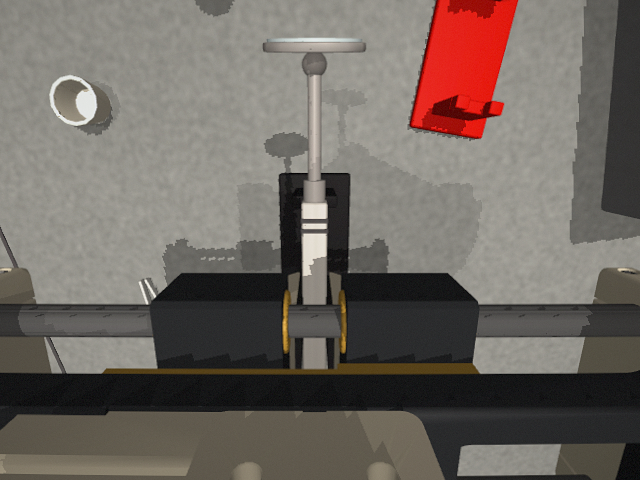

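View pics/s5.png

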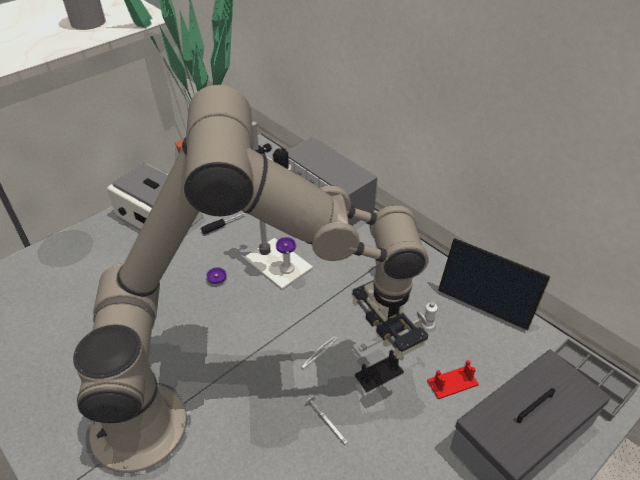

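```bash
python3 - <<'E'
from h import *
im=cv2.imread('pics/w5.png');crop(im,255,30,120,60,6,'pics/w5c.png')
W=cam('wrist');st=get_state();R=st['ee_rot'];P=st['ee_pos']
o,v=ray(W,(314.7,63.5));o=R.T@(o-P);v=R.T@v
for z in(0,4.8,8): print('pivot in tool',o+v*(z-o[2])/v[2])
o,v=ray(W,(314.7,203.));o=R.T@(o-P);v=R.T@v;print('neck end',o+v*(0-o[2])/v[2])
o,v=ray(W,(314.7,46));o=R.T@(o-P);v=R.T@v;print(v)
for a in np.arange(.1,.5,.04): print(round(a,2),round(-(np.array([np.cos(a),0,-np.sin(a)])@v),3))
E
```

```text
pivot in tool [9.57696119e+01 6.62026600e-02 0.00000000e+00]
pivot in tool [9.67903947e+01 7.20409290e-02 4.80000000e+00]
pivot in tool [9.74709165e+01 7.59331083e-02 8.00000000e+00]
neck end [47.49424089  0.14223014  0.        ]
[0.24617126 0.00111627 0.9692257 ]
0.1 -0.148
0.14 -0.109
0.18 -0.069
0.22 -0.029
0.26 0.011
0.3 0.051
0.34 0.091
0.38 0.131
0.42 0.17
0.46 0.21
```

View pics/w5c.png

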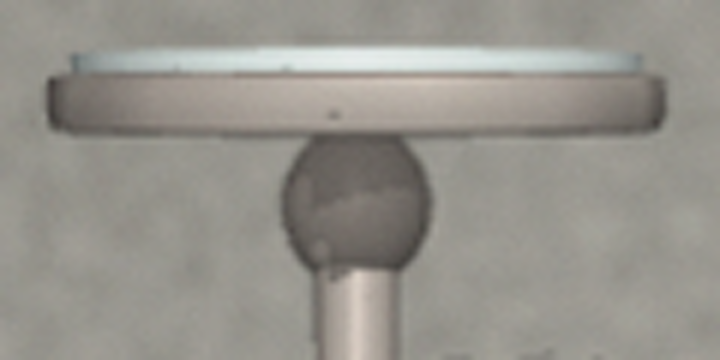

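```bash
cat > tgt.py <<'E'
from h import *
from scipy.optimize import brentq
C=np.array([562,140.9]);az=np.radians(-116);e=.285;u=np.array([np.cos(az),np.sin(az)])
def bis(b):
    f=np.array([33+40*np.cos(b),105+40*np.sin(b)]);a=np.array([33,105])-f;l=np.array([0,305])-f
    n=a/np.linalg.norm(a)+l/np.linalg.norm(l);return f,np.arctan2(n[1],-n[0])
b=brentq(lambda b:bis(b)[1]-e,-.5,1.4);f,_=bis(b)
sg=np.array([33*5/6,105+200/6])
print('face r,z',f,'sight off', (sg-f)@np.array([np.sin(e),np.cos(e)]))
tr=f[0]+104.5;tz=f[1]+2.55   # tool z down: face 2.55 below tcp
T=np.r_[C+tr*u,tz];print('TCP',T,'yaw',np.degrees(az)+180)
E
python3 - <<'E'
from tgt import *
go(*(np.r_[C+(tr+40)*u,T[2]+40]),64)
E
```

```text
face r,z [ 64.90989954 129.11966648] sight off -1.676069249850166
TCP [487.73558806 -11.36460909 131.66966648] yaw 63.999999999999986
t 7.95 pos [ 510.8 -278.3  153.6] yaw -12.24 j [-0.63  0.54  1.5   0.    1.11  1.15] gap 9.6 F [-0.9 -0.2 -0.4]
row: [ -8.87 -21.72  -1.77] spin -76.24 len 23.5
```

Emit:
jog_arm --commands '[[[-1, -2, -0.3, -5], [-2, -5, -0.6, -11], [-3, -8, -0.9, -17], [-4, -11, -1.2, -23], [-5, -13, -1.7, -28]]]'

```text
time: 8.37
ee_pos: [489.1, -138.5, 170.9]
ee_rot: [[0.961, 0.277, -0.002], [0.277, -0.961, 0.002], [-0.001, -0.002, -1.0]]
force: [0.1, 0.1, -0.1]
finger_gap: 9.4
```

```bash
python3 - <<'E'
from tgt import *
go(*(np.r_[C+(tr+40)*u,T[2]+40]),64)
E
```

```text
face r,z [ 64.90989954 129.11966648] sight off -1.676069249850166
TCP [487.73558806 -11.36460909 131.66966648] yaw 63.999999999999986
t 8.37 pos [ 489.1 -138.5  170.9] yaw 16.1 j [-0.43  0.4   1.69  0.    1.06  0.86] gap 9.4 F [ 0.1  0.1 -0.1]
row: [ 0.71 -9.29 -0.05] spin -47.9 len 9.3
```

Emit:
jog_arm --commands '[[[0, -2, 0, -6], [0, -4, 0, -12], [0.3, -6, 0, -18], [0.6, -7.5, 0, -24], [0.7, -8.5, 0, -30]]]'

```text
time: 8.78
ee_pos: [473.1, -55.7, 171.4]
ee_rot: [[0.693, 0.721, -0.001], [0.721, -0.693, 0.001], [-0.0, -0.001, -1.0]]
force: [0.1, 0.3, -0.4]
finger_gap: 9.5
```

Emit:
jog_arm --commands '[[[0, 0, 0, -6], [0, 0, 0, -11], [0, 0, 0, -15], [0, 0, 0, -17], [0, 0, 0, -17]]]'

```text
time: 9.2
ee_pos: [473.4, -57.2, 171.3]
ee_rot: [[0.456, 0.89, -0.001], [0.89, -0.456, 0.0], [-0.0, -0.001, -1.0]]
force: [0.4, 0.7, 0.2]
finger_gap: 9.3
```

```bash
python3 - <<'E'
from tgt import *
go(*(np.r_[C+(tr+40)*u,T[2]]),64)
cv2.imwrite('pics/w6.png',grab_frame('wrist')[:,:,::-1])
E
```

```text
face r,z [ 64.90989954 129.11966648] sight off -1.676069249850166
TCP [487.73558806 -11.36460909 131.66966648] yaw 63.999999999999986
t 9.2 pos [473.4 -57.2 171.3] yaw 62.84 j [-0.28  0.34  1.77  0.    1.03  0.19] gap 9.3 F [0.4 0.7 0.2]
row: [ 0.73 -0.73  3.96] spin -1.16 len 4.1
```

View pics/w6.png

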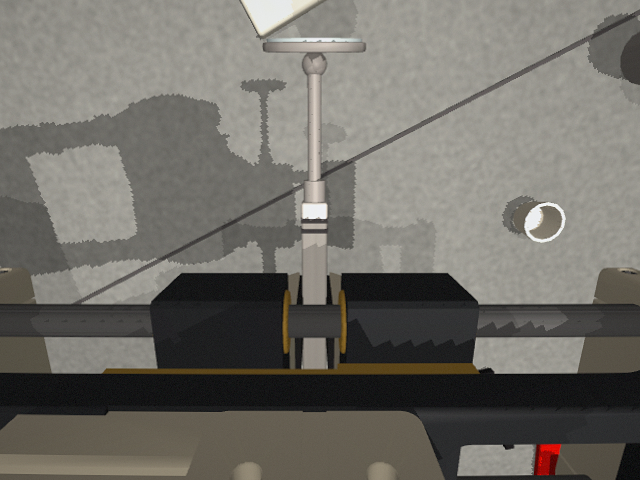

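The mirror hasn't slipped in the fingers: the pivot is still at (315,63) and the disc at (315,46). Next I descend while still 40 mm back from the target.

Emit:
jog_arm --commands '[[[0.3, -0.3, 1, -1.1], [0.7, -0.7, 2, -1.1], [0.7, -0.7, 3, -1.1], [0.7, -0.7, 3.9, -1.1], [0.7, -0.7, 3.9, -1.1]]]'

```text
time: 9.67
ee_pos: [469.6, -47.6, 131.1]
ee_rot: [[0.441, 0.897, -0.003], [0.897, -0.441, 0.001], [-0.001, -0.003, -1.0]]
force: [-0.8, -0.6, -0.9]
finger_gap: 8.8
```

Emit:
jog_arm --commands '[[[0.3, 0, 0, 0], [0.7, 0, 0, 0], [1.1, 0, 0, 0], [1.4, 0, 0, 0], [1.4, 0, 0, 0]]]'

```text
time: 10.08
ee_pos: [477.2, -34.7, 133.2]
ee_rot: [[0.44, 0.898, 0.001], [0.898, -0.44, -0.0], [0.0, 0.001, -1.0]]
force: [0.6, -0.1, -0.6]
finger_gap: 9.1
```

```bash
python3 - <<'E'
from tgt import *
go(*T,64)
cv2.imwrite('pics/w7.png',grab_frame('wrist')[:,:,::-1])
s=grab_frame('side')[:,:,::-1];t=grab_frame('top')[:,:,::-1]
a=[cv2.resize(i,(400,300),interpolation=cv2.INTER_CUBIC) for i in (s[215:290,235:335],t[200:275,205:305])]
cv2.imwrite('pics/c7.png',np.hstack(a))
E
```

```text
face r,z [ 64.90989954 129.11966648] sight off -1.676069249850166
TCP [487.73558806 -11.36460909 131.66966648] yaw 63.999999999999986
t 10.08 pos [477.2 -34.7 133.2] yaw 63.9 j [-0.23  0.4   1.81  0.    0.93  0.22] gap 9.1 F [ 0.6 -0.1 -0.6]
row: [ 2.56 -0.09  0.15] spin -0.1 len 2.6
```

View pics/w7.png

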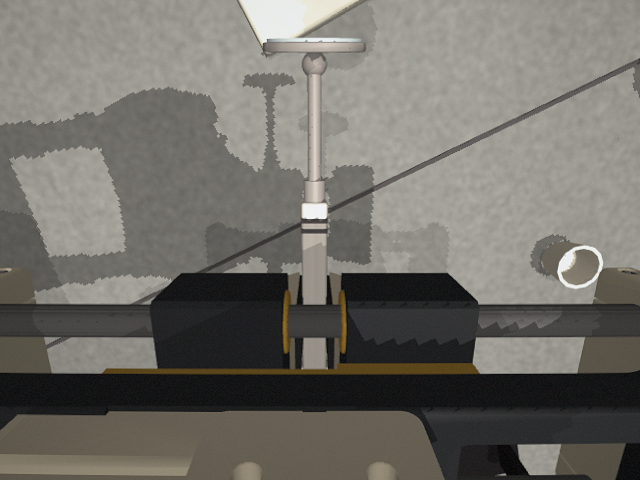

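View pics/c7.png

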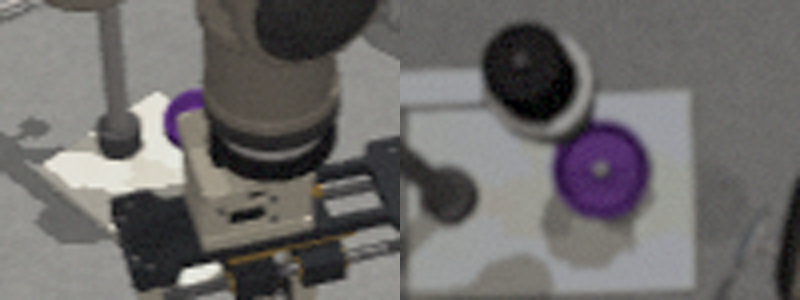

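Emit:
jog_arm --commands '[[[0.5, 0, 0.1, 0], [1, 0, 0.1, 0], [1.5, 0, 0.1, 0], [2, 0, 0.1, 0], [2.4, 0, 0.1, 0]]]'

```text
time: 10.65
ee_pos: [487.6, -13.1, 131.8]
ee_rot: [[0.44, 0.898, 0.0], [0.898, -0.44, 0.0], [0.0, -0.0, -1.0]]
force: [0.3, -0.7, -1.3]
finger_gap: 9.3
```

Emit:
jog_arm --commands '[[[0, 0, 0, 0], [0, 0, 0, 0], [0, 0, 0, 0], [0, 0, 0, 0], [0, 0, 0, 0]]]'

```text
time: 11.07
ee_pos: [487.2, -13.9, 131.8]
ee_rot: [[0.441, 0.898, -0.0], [0.898, -0.441, 0.0], [0.0, -0.0, -1.0]]
force: [0.3, 0.6, -0.3]
finger_gap: 9.4
```

```bash
python3 - <<'E'
from tgt import *
go(*T,64)
W=cam('wrist')
cv2.imwrite('pics/w8.png',grab_frame('wrist')[:,:,::-1])
print(proj(W,[547.6,111.2,105]))
t=grab_frame('top')[:,:,::-1]
crop(t,230,215,100,75,8,'pics/t8.png')
E
```

```text
face r,z [ 64.90989954 129.11966648] sight off -1.676069249850166
TCP [487.73558806 -11.36460909 131.66966648] yaw 63.999999999999986
t 11.07 pos [487.2 -13.9 131.8] yaw 63.85 j [-0.19  0.41  1.79  0.    0.94  0.27] gap 9.4 F [ 0.3  0.6 -0.3]
row: [ 0.25 -0.06  0.01] spin -0.15 len 0.3
[312.32107434 -40.40868677]
```

View pics/w8.png

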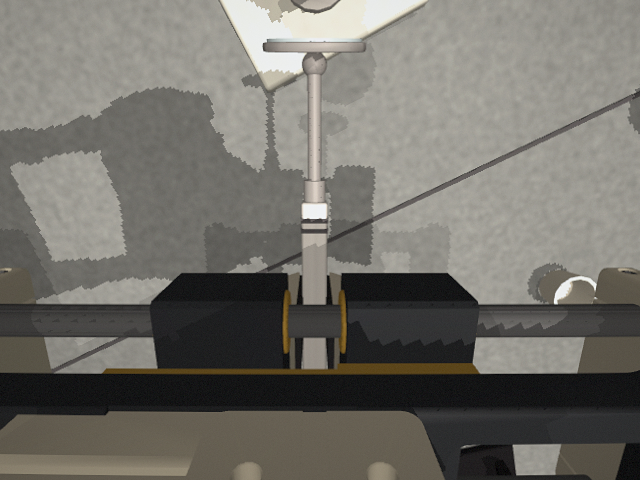

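View pics/t8.png

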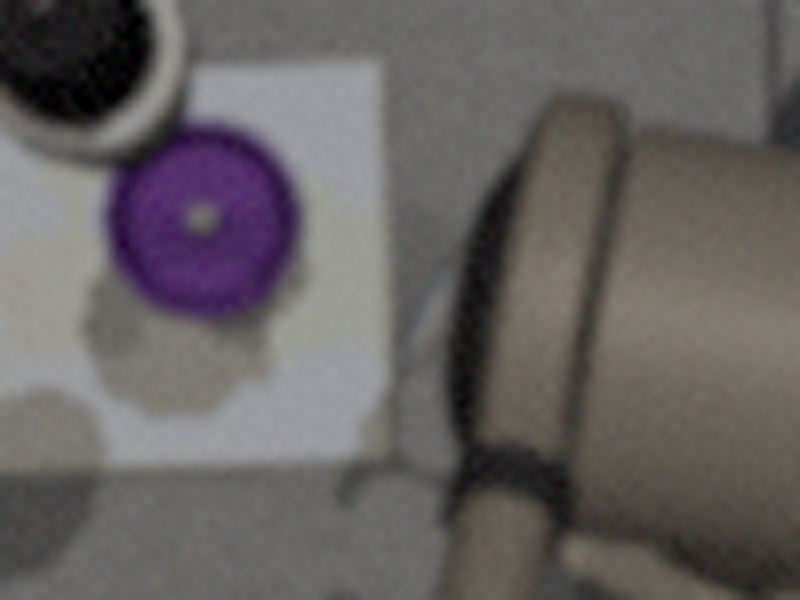

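```bash
python3 - <<'E'
from tgt import *
st=get_state();R=st['ee_rot'];P=st['ee_pos'];W=cam('wrist')
print('arbor proj',proj(W,[562,140.9,12]))
S=np.array([547.6,111.2,105]);L=np.array([562,140.9,305]);sg=S+(L-S)/6
for e in(.2,.25,.285,.32,.36):
    n=R@np.array([np.cos(e),0,-np.sin(e)]);f=P+R@np.array([96.8,.1,4.8])+8*n
    z=R@np.array([-np.sin(e),0,-np.cos(e)]);y=np.cross(z,n);d=sg-f
    a=(S-f)/np.linalg.norm(S-f);l=(L-f)/np.linalg.norm(L-f);b=a+l;b/=np.linalg.norm(b)
    print(e,'dist',np.linalg.norm(S-f).round(1),'out',((f[:2]-C)@u).round(1),'sight xyz',(d@n).round(1),(d@y).round(1),(d@z).round(1),'angle err deg',np.degrees(np.arccos(b@n)).round(1),'lens x',((L-f)@n).round(0))
E
```

```text
face r,z [ 64.90989954 129.11966648] sight off -1.676069249850166
TCP [487.73558806 -11.36460909 131.66966648] yaw 63.999999999999986
arbor proj [312.66102117 -24.67725447]
0.2 dist 41.6 out 67.3 sight xyz 40.9 1.1 1.6 angle err deg 6.0 lens x 101.0
0.25 dist 41.9 out 67.3 sight xyz 40.9 1.1 -0.8 angle err deg 3.1 lens x 109.0
0.285 dist 42.1 out 67.4 sight xyz 40.8 1.1 -2.5 angle err deg 1.5 lens x 114.0
0.32 dist 42.3 out 67.5 sight xyz 40.7 1.1 -4.2 angle err deg 2.1 lens x 119.0
0.36 dist 42.6 out 67.6 sight xyz 40.5 1.1 -6.2 angle err deg 4.2 lens x 125.0
```

Emit:
jog_arm --commands '[[[0.1, 0, 0.1, 0], [0.2, -0.1, 0.15, 0], [0.2, -0.1, 0.15, 0], [0.2, -0.1, 0.15, 0], [0.2, -0.1, 0.15, 0]]]'

```text
time: 11.58
ee_pos: [487.3, -11.5, 130.3]
ee_rot: [[0.44, 0.898, 0.0], [0.898, -0.44, 0.0], [0.0, -0.0, -1.0]]
force: [0.3, 0.6, -0.3]
finger_gap: 9.8
```

Emit:
jog_arm --commands '[[[0, 0, 0, 0], [0, 0, 0, 0], [0, 0, 0, 0], [0, 0, 0, 0], [0, 0, 0, 0]]]'

```text
time: 12.0
ee_pos: [487.3, -11.5, 130.3]
ee_rot: [[0.44, 0.898, 0.0], [0.898, -0.44, 0.0], [0.0, -0.0, -1.0]]
force: [0.4, -0.5, -0.7]
finger_gap: 9.4
```

Emit:
jog_arm --commands '[[[0, 0, 0, 0], [0, 0, 0, 0], [0, 0, 0, 0], [0, 0, 0, 0], [0, 0, 0, 0]]]'

```text
time: 12.42
ee_pos: [487.3, -11.5, 130.3]
ee_rot: [[0.44, 0.898, 0.0], [0.898, -0.44, 0.0], [0.0, -0.0, -1.0]]
force: [1.0, 0.2, -0.6]
finger_gap: 9.4
```

Emit:
jog_arm --commands '[[[0, 0, 0, 0], [0, 0, 0, 0], [0, 0, 0, 0], [0, 0, 0, 0], [0, 0, 0, 0]]]'

```text
time: 12.83
ee_pos: [487.3, -11.5, 130.3]
ee_rot: [[0.44, 0.898, 0.0], [0.898, -0.44, 0.0], [0.0, -0.0, -1.0]]
force: [-0.2, -0.3, -0.3]
finger_gap: 9.5
```

Emit:
jog_arm --commands '[[[0, 0, 0, 0], [0, 0, 0, 0], [0, 0, 0, 0], [0, 0, 0, 0], [0, 0, 0, 0]]]'

```text
time: 13.25
ee_pos: [487.3, -11.5, 130.3]
ee_rot: [[0.44, 0.898, 0.0], [0.898, -0.44, 0.0], [0.0, 0.0, -1.0]]
force: [0.5, -0.1, -0.4]
finger_gap: 9.8
```

```bash
python3 - <<'E'
from tgt import *
go(*T,64)
st=get_state();R=st['ee_rot'];P=st['ee_pos'];print('max qd',abs(st['qd']).max())
S=np.array([547.6,111.2,105]);L=np.array([562,140.9,305]);sg=S+(L-S)/6
for e in(.25,.285,.32):
    n=R@np.array([np.cos(e),0,-np.sin(e)]);f=P+R@np.array([96.8,.1,4.8])+8*n
    z=R@np.array([-np.sin(e),0,-np.cos(e)]);y=np.cross(z,n);d=sg-f
    print(e,np.linalg.norm(S-f).round(1),(d@n).round(1),(d@y).round(1),(d@z).round(1))
w=grab_frame('wrist')[:,:,::-1];crop(w,200,0,240,120,3,'pics/w9.png')
E
```

```text
face r,z [ 64.90989954 129.11966648] sight off -1.676069249850166
TCP [487.73558806 -11.36460909 131.66966648] yaw 63.999999999999986
t 13.25 pos [487.3 -11.5 130.3] yaw 63.87 j [-0.18  0.41  1.79  0.    0.93  0.28] gap 9.8 F [ 0.5 -0.1 -0.4]
row: [ 0.03  0.04 -0.14] spin -0.13 len 0.1
max qd 0.0015968118013106514
0.25 39.2 39.2 -0.0 1.2
0.285 39.5 39.2 -0.0 -0.4
0.32 39.7 39.2 -0.0 -2.1
```

View pics/w9.png

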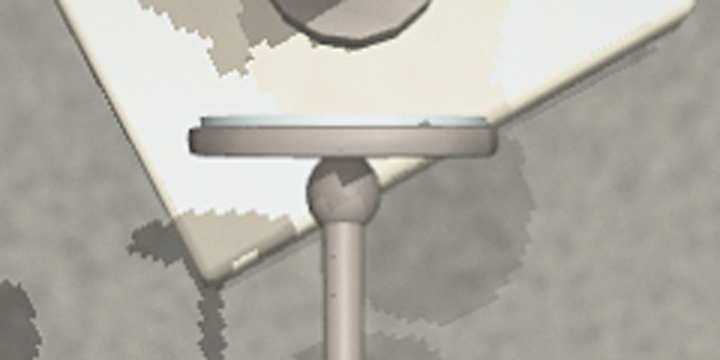

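```bash
python3 -c "
from plant import *
print(finish_job())"
```

```text
the job is handed in; nothing more can be done
None
```

I took the larger mirror from the black rest, lifted it clear, and handed the job in at 13.3 s while holding it motionless in front of the screw. No verdict is reported, so the checks below are my own calculations. They rest on estimated positions for the screw and lens and an estimated head angle.

- **Distance:** the mirror face is about 39.5 mm from the screw and well outside the rim.
- **Angle:** the handle is level. With the head at about 0.285 rad (estimated from the pictures), the sight point lies 0.0 mm and -0.4 mm off the face's normal. It stays within about 2 mm for head angles from 0.25 to 0.32 rad.
- **Stillness and grip:** the joints were at rest (under 0.002 rad/s), and the finger opening was about 9.5 mm on the 10 mm handle. I held the pose for about 1.7 s before handing in.
- **Contact:** the force readings stayed at noise level (about 1 N) throughout, with no sign of touching the yo-yo or the stand. I saw no bystander disturbed in the pictures I took, but I did not measure their positions at the end.

**Disagreements:**
- In the last wrist picture the arbor foot appeared about 4 pixels (2 to 3 mm) to the right of where I predicted it. That is well inside the 10 mm tolerance, so I left it.
- The side picture gave a slightly larger head angle (about 0.31 rad) than the wrist pictures (0.26 to 0.28 rad).
- The arm hid the mirror from the side camera, so I could not check the final pose from there.

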